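Clamp the amber dye jar and unscrew its tight cap

ROBOT

A 6-joint arm with a two-finger parallel gripper is mounted at the origin on the work surface; the furniture and walls round the work are solid. World frame = base frame: x ahead of the robot, y to its left, z up, the work surface at z = 0. Lengths are in m, angles in rad, forces in N, time in s.
With the tool pointing down it reaches from about 0.25 to 0.85 m from the base axis. Payload 12.5 kg.
Tool frame: the origin (TCP) lies at the very end of the fingers, on their centre line; the grasp point (between the pads) lies 19 mm behind it; z points along the fingers, y is the line along which they close (so a half turn about z gives the same grasp; the last joint's range is limited). The gripper opens to 93 mm and grips with 3 to 60 N. Pads are 15 mm wide; open, the fingers measure 128 mm over their backs; the gripper's body (75 mm by 188 mm) begins 65 mm behind the grasp point.
Start: joints at [1.064, 0.351, 1.652, -0, 1.139, -0.085], TCP at [0.225, 0.502, 0.219] pointing down, gripper open.
Joint ranges: [-2.75, 2.75], [-0.79, 2.1], [0.01, 2.65], [-1.57, 4.71], [0.07, 3.14], [-2.87, 2.87]. Speed limits (rad/s): [2.22, 2.22, 2.79, 3.14, 3.14, 3.14].

INTERFACE

Orientations are given as a rotation vector (axis times angle).
In Python, from cell import * gives the robot as it stands. The module is installed in compiled form; this text tells all that it offers.
- The arm moves only by the shell command python3 -m jog 'ROWS' [FORCE]. ROWS is rows parted by semicolons, their numbers by spaces, 1 to 8 of them, each of 7 numbers: the finger opening in m, then dx, dy, dz in m, then a rotation vector rx, ry, rz in rad; each row shifts and turns the commanded pose from where the row before left it, along the tool's axes as they then stand; what a row does not reach is not made up. A row lasts 1/12 s, in which the tool goes at most 0.0417 m and 0.125 rad, less where a joint would pass 70% of its speed; a pose out of reach is approached as far as the arm can. The fingers move at their own pace and stop on an object; FORCE is the grip in N (left out, the last holds). Time passes only in rows, so rows that do not move let the fingers close. It prints the time, the measured TCP pose, the force, the opening and the grip force at its end.
- get_state(): the state, without advancing time (a new reading comes with each control period).
- capture(name): name is "scene" or "top"; returns the picture (400x640x3 uint8, red, green, blue); there is no depth.
- get_calibration(name): a dict with "fx", "fy", "cx", "cy" (pixels), "k1" (the pictures are not rectified: a ray, as slopes to the right and down, at radius r is drawn at 1 + k1 r^2 times it, then the intrinsics apply), "R" (3x3) and "t" (3): a world point X has camera coordinates R X + t. Camera axes: x right, y down, z forward; pixel columns grow to the right and rows downward; lengths in m; the calibration is good to about 2 mm. A picture is of the moment at which its call begins. get_calibration takes no time and is no camera call.
- hand_in(): hands the job in; it is judged then, once.
Trained networks look in the newest picture that a camera, given by its name, has taken for a name from the list of things; names that differ only in an ending like _2 or _b are one class to them, and where a whole thing is asked for, a point or a joint stands for the part that bears it (a point fixed in the world has none). Each returns a list of dicts, best first, with "confidence" (0 to 1); they miss things now and then, are a little off and sometimes report something else, mostly with a low value. They report only what shows in the picture. A call takes as long as a camera call.
- look_for(camera, name): "position" ([x, y, z] in m, in world coordinates, good to about 4 mm: the middle of the surface that is visible of it).
- masks_of(camera, name): "region" (400x640 bool, what is visible of it).
The state is a dict: "time_s": time; "joint_positions": joint angles; "qd": joint speeds; "effort": joint torques, N m; "tool_pos": TCP position; "ee_rot": TCP orientation; "force": force on the tool from outside, world axes, zero at the start; "wrist_torque": the same for the moment, N m; "gripper_width": finger opening in m; "grip_force": force on a finger pad.
Only numpy, scipy, OpenCV 4.12 (cv2) and the standard library are available. Lean on these libraries where they do the work, as an engineer would, in place of code of your own. Each camera call takes 0.05 s, during which the arm holds its last target. There are 200 camera calls.

TASK

The cap of the amber dye jar is on tight and the jar stands loose in the cam clamp. Swing the red-handled lever fully round to its closed stop so that the jaw braces the jar, leave it shut, then unscrew the white cap (anticlockwise from above), stop turning as soon as the thread lets go and before the lugs run against the next one, and only then raise the cap gently straight up so that it can drip back into the jar. Finish still holding it in the gripper, level over the middle of the mouth, with about 2 cm of air between the lower edge of the cap and the rim of the jar; the jar must not turn or rise in the clamp, and the printing blocks, brush and cutter around the work stay where they are.

Things in the scene. Friction and masses are not known exactly. Their poses are not given: they have to be found in the camera images.
- clamp: cam clamp: plywood board 110 x 262 x 18 mm, fixed on the table, with a wooden V-block, sliding jaw and eccentric lever. Origin: on the table, under the middle of the jar's place; z up, +y towards the V-block, jaw and lever towards -y. V-block and jaw reach 66 mm above the table.
- jar: amber glass screw jar with a paper label, 58 mm across, rim 92 mm above its underside, neck 38 mm across, about 0.3 kg, standing on the clamp's board (18 mm above the table) with up to 4 mm of play; closing the lever pushes it home into the V. Origin: centre of its underside, z up. Its shoulder lies below 73 mm, about 9 mm under the cap's edge.
- cap: white ribbed plastic screw cap, 54 mm across, 22 mm high, 55 g. Origin: centre of its lower edge, z up; screwed tight, 82 mm above the jar's underside (10 mm below the rim). Three inner lugs sit under three thread ramps on the neck; a sprung liner (about 20 N) makes it tight, about 0.5 N m to turn: grip its side with 40 N or more, fingertips at most 28 mm below its top.
- cap_top (a point): centre of the cap's flat top, 22 mm above cap. Turning, seen from above: anticlockwise loosens; the cap rises 2 mm in a turn of 50 to 60 degrees from its start and is then free of the thread and can be lifted; about 70 degrees is right, and nearing 95 degrees the lugs run against the next thread: too far.
- cap_mark (a point): a point on the cap's own +x axis, 27 mm from its centre, 10 mm above its lower edge (not visible). The cap's yaw minus the jar's yaw is 1 to 9 degrees at the start; the thread is free from 61 to 96 degrees.
- jar_mouth (a point): centre of the jar's rim, 92 mm above its underside
- jar_side (a point): a point on the jar's wall on its own +x axis, 29 mm from its centre and 35 mm above its underside (not visible)
- lever (a joint): angle of the clamp's cam lever in rad: 0 open (arm towards the clamp's -y, away from the jar), growing clockwise seen from above to 1.57 at its closed stop (arm towards the clamp's -x). A push of 4 to 9 N at the handle moves it; the spiral cam locks itself: it stays where it is left.
- lever_grip (a point): on the axis of the lever's upright red handle (round, 21 mm across, 54 mm high), 13 mm below its top, 93 mm above the table. The handle goes round the pivot with a radius of 100 mm; free all round above 55 mm from the table.
- lever_pivot (a point): fixed point on the lever's vertical pivot axis, at the height of lever_grip
- jaw: the clamp's spring-backed jaw with a black rubber pad, 48 mm wide; shut it presses the jar into the V-block with about 35 N
- print_block_a: wooden printing block with a turned grip, 50 x 62 x 68 mm, origin under its centre: leave alone
- print_block_b: second such wooden printing block, 50 x 62 x 68 mm, origin under its centre: leave alone
- brush: flat brush with a wooden handle, 194 mm long, lying on the table, right of the work; origin under its middle: leave alone
- cutter: maple-leaf tin cutter, 81 x 90 x 34 mm, on the table at the right; origin under its middle: leave alone

How it is judged:
By the outcome, as a careful person would: the job done as asked, in the order asked, and still so for the second after the job is handed in, while the arm keeps its last pose, push and grip.
It also fails if it takes over 48 s, if anything falls off the work surface, if the arm or the gripper's body presses on something with over 40 N, if the wrist force passes 120 N, or if a joint passes its speed limit or range.

## Working session

There is one attempt and no reset: what is moved stays moved. The work goes in short steps, Python scripts to look and compute and a shell command to move; the robot and the scene stay as the last step left them, time stands still between calls to the robot, and variables do not carry over. Pictures are saved under pics/ and viewed, at most 10 in all, crops included, and the job is handed in when it is done.

```bash
mkdir -p pics
python3 - <<'E'
from cell import *
import cv2, numpy as np
a=capture("scene");b=capture("top")
cv2.imwrite("pics/s0.png",a[:,:,::-1]);cv2.imwrite("pics/t0.png",b[:,:,::-1])
s=get_state();print(s["tool_pos"],s["ee_rot"],s["gripper_width"],s["time_s"])
for c in("scene","top"):
    k=get_calibration(c);print(c,k["fx"],k["k1"],np.round(-np.array(k["R"]).T@np.array(k["t"]),3))
    for n in("cap_top","cap","jar","lever","lever_grip","jaw","clamp","print_block_a","brush","cutter"):
        print(n,[(np.round(d["position"],3).tolist(),round(d["confidence"],2)) for d in look_for(c,n)[:3]])
E
```

```text
[0.22501578 0.5015263  0.21815248] [-6.57571849e-01 -3.07172147e+00  1.59462527e-03] 0.09318058538207202 0.1
scene 435.00067054527517 -0.10699268874433275 [-0.141 -0.951  0.919]
cap_top [([0.515, -0.141, 0.123], 0.63)]
cap [([0.516, -0.137, 0.118], 0.59)]
jar [([0.504, -0.15, 0.072], 0.67), ([0.494, -0.523, 0.025], 0.41)]
lever [([0.486, -0.281, 0.052], 0.84)]
lever_grip [([0.485, -0.284, 0.054], 0.56), ([0.486, -0.21, 0.03], 0.24)]
jaw [([0.515, -0.169, 0.054], 0.59)]
clamp [([0.483, -0.21, 0.034], 0.73), ([0.633, 0.035, 0.033], 0.73)]
print_block_a [([0.494, -0.522, 0.028], 0.79), ([0.633, 0.033, 0.032], 0.74)]
brush [([0.33, -0.489, 0.011], 0.69)]
cutter [([0.626, -0.498, 0.021], 0.87)]
top 388.46956179740374 -0.05806559634338746 [ 0.441 -0.249  1.145]
cap_top [([0.529, -0.131, 0.117], 0.74)]
cap [([0.506, -0.152, 0.079], 0.65), ([0.521, -0.132, 0.124], 0.61)]
jar [([0.509, -0.153, 0.079], 0.48)]
lever [([0.491, -0.261, 0.056], 0.61), ([0.641, -0.501, 0.022], 0.27)]
lever_grip [([0.496, -0.262, 0.05], 0.96), ([0.509, -0.197, 0.018], 0.7)]
jaw [([0.518, -0.171, 0.057], 0.68)]
clamp [([0.511, -0.195, 0.016], 0.95)]
print_block_a [([0.508, -0.507, 0.028], 0.77)]
brush [([0.334, -0.482, 0.009], 0.79)]
cutter [([0.643, -0.501, 0.022], 0.81)]
```

View pics/s0.png

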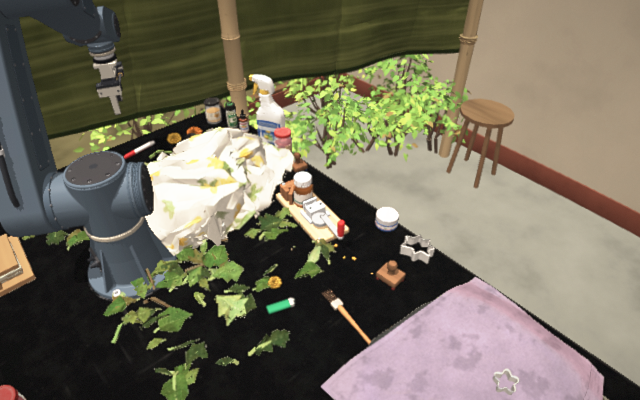

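View pics/t0.png

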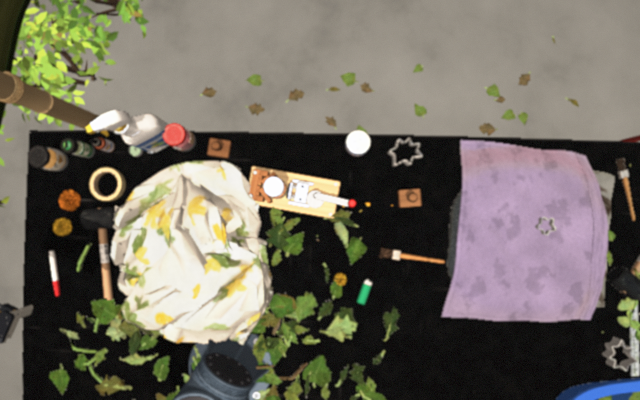

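The scene shows the cap at (302,178) and the handle at (341,228). In the top view the cap is at (274,187), the handle at (352,203) and the board spans (250,167) to (340,215). A cloth heap lies left and below, at about (115–270, 160–340). Next I measure precisely.

```bash
cat > h.py <<'E'
from cell import *
import cv2, numpy as np
def ray(c,px):
    k=get_calibration(c);R=np.array(k["R"]);t=np.array(k["t"]);d=((px[0]-k["cx"])/k["fx"],(px[1]-k["cy"])/k["fy"])
    u=np.array(d);
    for _ in range(20): u=np.array(d)/(1+k["k1"]*(u@u))
    return -R.T@t, R.T@np.array([u[0],u[1],1])
def atz(c,px,z):
    o,d=ray(c,px);return o+d*(z-o[2])/d[2]
def tri(p,q):
    o1,d1=ray("scene",p);o2,d2=ray("top",q)
    s=np.linalg.lstsq(np.c_[d1,-d2],o2-o1,rcond=None)[0]
    a=o1+s[0]*d1;b=o2+s[1]*d2;return (a+b)/2,np.linalg.norm(a-b)
def cen(m):
    y,x=np.nonzero(m);return np.array([x.mean(),y.mean()]),len(x)
E
python3 - <<'E'
from h import *
I={c:capture(c) for c in("scene","top")}
R={"scene":(slice(150,260),slice(265,365)),"top":(slice(150,230),slice(240,370))}
C={}
for c in I:
    im=I[c].astype(int);r,g,b=im[...,0],im[...,1],im[...,2]
    win=np.zeros(r.shape,bool);win[R[c]]=1
    red=win&(r>130)&(g<70)&(b<80);n,l,st,ce=cv2.connectedComponentsWithStats(red.astype(np.uint8))
    j=1+st[1:,4].argmax();C[c]=ce[j];print(c,"red",ce[j],st[j])
    for n_ in("cap_top","clamp"):
        for d in masks_of(c,n_)[:2]:
            p,N=cen(d["region"]);print(c,n_,p,N,d["confidence"])
            if n_=="clamp":
                print(cv2.minAreaRect(np.argwhere(d["region"])[:,::-1].astype(np.float32)))
            elif c=="top":print("captop",atz(c,p,.122), np.ptp(np.argwhere(d["region"]),axis=0))
print(tri(C["scene"],C["top"]))
print("handle@.08",atz("top",C["top"],.085),atz("scene",C["scene"],.085))
# heap heights by SGBM-free approach: SIFT matches
s=cv2.SIFT_create(contrastThreshold=.01)
def f(c,x0,x1,y0,y1):
    m=np.zeros((400,640),np.uint8);m[y0:y1,x0:x1]=255
    return s.detectAndCompute(cv2.cvtColor(I[c],cv2.COLOR_RGB2GRAY),m)
k1,d1=f("scene",140,300,110,260);k2,d2=f("top",110,275,155,345)
P=[]
for m in cv2.BFMatcher(cv2.NORM_L2,True).match(d1,d2):
    X,e=tri(k1[m.queryIdx].pt,k2[m.trainIdx].pt)
    if e<.012 and -.01<X[2]<.4:P.append(X)
P=np.array(P);print(len(P));print(np.round(P[np.argsort(-P[:,2])],3)[:25])
a=cv2.resize(I["top"][140:240,230:370],None,fx=5,fy=5,interpolation=cv2.INTER_CUBIC)
cv2.imwrite("pics/t1.png",a[:,:,::-1])
a=cv2.resize(I["scene"][60:260,130:380],None,fx=3,fy=3,interpolation=cv2.INTER_CUBIC)
cv2.imwrite("pics/s1.png",a[:,:,::-1])
E
```

```text
scene red [340.69117647 229.05882353] [338 220   7  16  68]
scene cap_top [301.85645933 178.66028708] 209 0.62
scene clamp [312.63391877 215.03347969] 1822 0.89
((310.2500305175781, 212.75), (77.78174591064453, 31.819805145263672), 45.0)
top red [352.47826087 202.7826087 ] [349 199   7   8  23]
top cap_top [273.96363636 186.38181818] 330 0.69
captop [ 0.52126972 -0.1306065   0.122     ] [19 20]
top clamp [273.64724919 186.4012945 ] 309 0.74
((273.5, 186.5), (19.0, 19.0), 90.0)
top clamp [298.72852598 192.57440792] 2829 0.69
((302.0210266113281, 193.18234252929688), (107.7596664428711, 36.84571838378906), 10.12467098236084)
(array([ 0.48365255, -0.34231707,  0.07959437]), np.float64(0.0002900512078297787))
handle@.08 [ 0.48354643 -0.34194043  0.085     ] [ 0.47950966 -0.34615157  0.085     ]
25
[[ 0.28  -0.017  0.388]
 [ 0.186 -0.046  0.33 ]
 [ 0.331  0.035  0.226]
 [ 0.537 -0.092  0.215]
 [ 0.163  0.075  0.204]
 [ 0.44  -0.02   0.186]
 [ 0.333 -0.025  0.181]
 [ 0.252  0.004  0.179]
 [ 0.362 -0.003  0.177]
 [ 0.248  0.151  0.148]
 [ 0.336 -0.1    0.123]
 [ 0.499 -0.091  0.114]
 [ 0.34  -0.085  0.112]
 [ 0.463 -0.082  0.1  ]
 [ 0.528  0.114  0.079]
 [ 0.3    0.102  0.073]
 [ 0.423 -0.053  0.07 ]
 [ 0.251 -0.031  0.066]
 [ 0.146 -0.038  0.062]
 [ 0.175 -0.112  0.059]
 [ 0.227 -0.119  0.05 ]
 [ 0.326 -0.09   0.038]
 [ 0.358 -0.113  0.032]
 [ 0.454 -0.115  0.022]
 [ 0.45  -0.089  0.019]]
```

View pics/t1.png

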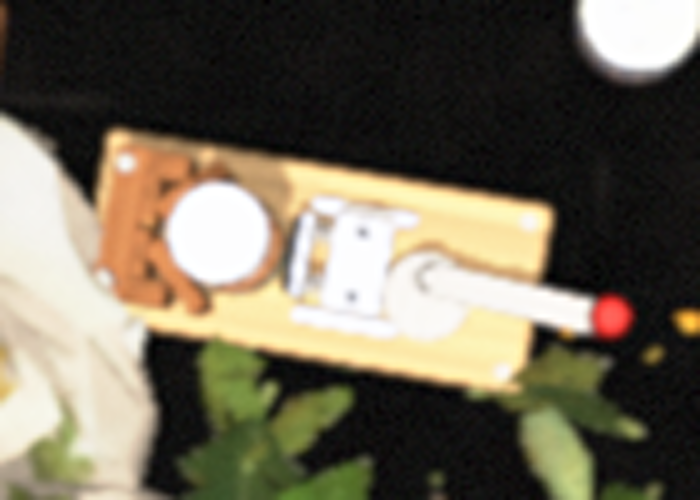

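View pics/s1.png

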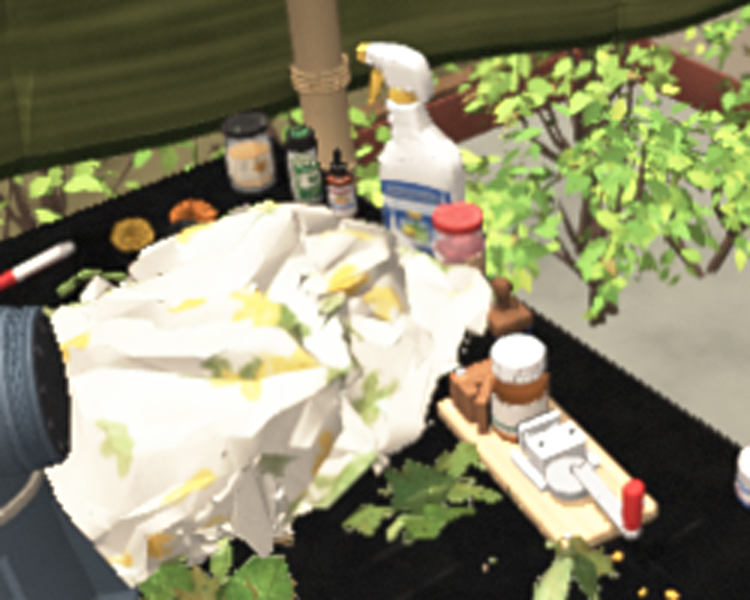

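Run:
```python
from h import *
P=lambda x,y,z:atz("top",(230+x/5,140+y/5),z)
tl,tr,br=P(112,130,.018),P(552,206,.018),P(518,390,.018)
print(tl,tr,br)
for d in (tl-tr,): print("yaw of +y",np.degrees(np.arctan2(d[1],d[0])))
d=tr-br;print("yaw of +x",np.degrees(np.arctan2(d[1],d[0])),np.linalg.norm(d),np.linalg.norm(tl-tr))
print("disc",P(425,293,.05),"handle",P(610,316,.1))
print("flap",tri((130+487/3,60+285/3),(243,165)),tri((130+487/3,60+300/3),(249,172)))
print("flap@z from scene", [np.round(atz("scene",(292,155),z),3) for z in(.1,.15,.2)])
print("heap edge top", [np.round(atz("top",(x,y),z),3) for x,y in((245,166),(255,190),(262,220)) for z in(.05,.15)])
print(get_state()["time_s"])
```

```text
[ 0.58784418 -0.05398225  0.018     ] [ 0.54834891 -0.31157051  0.018     ] [ 0.44095599 -0.29379747  0.018     ]
yaw of +y 81.282890667865
yaw of +x -9.39702146519739 0.10885366440017931 0.2605985249778599
disc [ 0.49462695 -0.23901243  0.05      ] handle [ 0.48179692 -0.33936036  0.1       ]
flap (array([ 0.56725647, -0.04422778,  0.13757626]), np.float64(0.01846103922655896)) (array([ 0.55103975, -0.06106551,  0.13445489]), np.float64(0.01467149193651292))
flap@z from scene [array([0.593, 0.006, 0.1  ]), array([ 0.548, -0.052,  0.15 ]), array([ 0.503, -0.111,  0.2  ])]
heap edge top [array([ 0.583, -0.038,  0.05 ]), array([ 0.57 , -0.058,  0.15 ]), array([ 0.516, -0.069,  0.05 ]), array([ 0.509, -0.085,  0.15 ]), array([ 0.431, -0.091,  0.05 ]), array([ 0.432, -0.105,  0.15 ])]
1.4
```

```bash
python3 -m jog '.06 0 0 -.035 0 0 0;.06 0 0 -.035 0 0 0;.06 0 0 -.035 0 0 0;.06 -.026 -.03 0 0 0 0;.06 -.026 -.03 0 0 0 0;.06 -.026 -.03 0 0 0 0;.06 -.026 -.03 0 0 0 0;.06 -.026 -.03 0 0 0 0' 20
for i in 1; do python3 -m jog '.06 -.026 -.03 0 0 0 0;.06 -.026 -.03 0 0 0 0;.06 -.026 -.03 0 0 0 0;.06 -.026 -.03 0 0 0 0;.06 -.026 -.03 0 0 0 0;.06 -.026 -.03 0 0 0 0;.06 -.026 -.03 0 0 0 0;.06 -.026 -.03 0 0 0 0'; done
python3 -m jog '.06 -.026 -.03 0 0 0 0;.06 -.026 -.03 0 0 0 0;.06 -.026 -.03 0 0 0 0;.06 -.026 -.03 0 0 0 0;.06 -.026 -.03 0 0 0 0;.06 -.026 -.03 0 0 0 0;.06 -.026 -.03 0 0 0 0;.06 -.026 -.03 0 0 0 0'
python3 -m jog '.06 0 0 0 0 0 .12;.06 0 0 0 0 0 .12;.06 0 0 0 0 0 .12;.06 0 0 0 0 0 .12;.06 0 0 0 0 0 .12;.06 0 0 0 0 0 .12;.06 0 0 0 0 0 .12;.06 0 0 0 0 0 .12'
cat >> h.py <<'E'
from scipy.spatial.transform import Rotation as Ro
def st(): 
    s=get_state();M=Ro.from_rotvec(s["ee_rot"]).as_matrix();return s,np.array(s["tool_pos"]),M
def go(X):
    s,p,M=st();print("pos",np.round(p,4),"yaw",round(np.degrees(np.arctan2(M[1,1],M[0,1])),2),"tilt",np.round(M[:2,2],4),"rows d",np.round(M.T@(np.array(X)-p),4),"t",round(s["time_s"],2),"F",np.round(s["force"],1),"T",np.round(s["wrist_torque"],2),"w",round(s["gripper_width"],4),round(s["grip_force"],1),"J6",round(s["joint_positions"][5],2))
E
python3 -c "
from h import *
go([.483,-.341,.076])"
```

```text
time_s: 2.07
tool_pos: [0.2823, 0.31, 0.3237]
ee_rot: [0.657, 3.072, 0.0]
force: [1.2, -0.4, 0.7]
gripper_width: 0.0596
grip_force: 0.0
time_s: 2.73
tool_pos: [0.3739, 0.0056, 0.324]
ee_rot: [0.658, 3.071, 0.0]
force: [0.6, 0.3, -0.1]
gripper_width: 0.06
grip_force: 0.0
time_s: 3.4
tool_pos: [0.4655, -0.2987, 0.3236]
ee_rot: [0.658, 3.072, -0.0]
force: [0.3, 0.0, -0.1]
gripper_width: 0.0597
grip_force: 0.0
time_s: 4.07
tool_pos: [0.4653, -0.2965, 0.3236]
ee_rot: [-2.009, -2.415, 0.0]
force: [-0.6, -0.7, -0.7]
gripper_width: 0.0605
grip_force: 0.0
pos [ 0.4653 -0.2965  0.3236] yaw 10.49 tilt [-0. -0.] rows d [-0.0469  0.0093  0.2476] t 4.07 F [-0.6 -0.7 -0.7] T [-0.07 -0.02 -0.03] w 0.0605 0.0 J6 -0.83
```

```bash
python3 -m jog '.06 -.0235 .0047 0.03 0 0 .114;.06 0 0 .04 0 0 .114;.06 0 0 .04 0 0 .112;.06 0 0 .035 0 0 0;.06 0 0 .02 0 0 0;.06 0 0 0 0 0 0'
python3 -c "
from h import *
go([.483,-.341,.076])
for c in('scene','top'): print([(np.round(d['position'],3),d['confidence']) for d in (capture(c),look_for(c,'lever_grip'))[1][:2]])
"
```

```text
time_s: 4.57
tool_pos: [0.4725, -0.3173, 0.1543]
ee_rot: [-2.377, -2.043, 0.002]
force: [-1.1, -0.2, 0.7]
gripper_width: 0.06
grip_force: 0.0
pos [ 0.4725 -0.3173  0.1543] yaw -8.65 tilt [-0.0058  0.0046] rows d [-0.0221  0.0144  0.0781] t 4.57 F [-1.1 -0.2  0.7] T [-0.04  0.06 -0.02] w 0.06 0.0 J6 -0.52
[(array([ 0.489, -0.285,  0.048]), 0.94)]
[(array([ 0.503, -0.232,  0.045]), 0.49)]
```

```bash
python3 -m jog '.06 -.022 .0144 0 0 0 0;.06 0 0 0 0 0 0;.06 0 0 .03 0 0 0;.06 0 0 .03 0 0 0;.06 0 0 .018 0 0 0;.06 0 0 0 0 0 0'
python3 - <<'E'
from h import *
go([.483,-.341,.076])
a=capture("scene")[150:270,270:420];cv2.imwrite("pics/s2.png",cv2.resize(a,None,fx=5,fy=5,interpolation=cv2.INTER_CUBIC)[:,:,::-1])
E
```

```text
time_s: 5.27
tool_pos: [0.4842, -0.3417, 0.0785]
ee_rot: [-2.38, -2.045, 0.001]
force: [0.1, 0.1, -0.4]
gripper_width: 0.0602
grip_force: 0.0
pos [ 0.4842 -0.3417  0.0785] yaw -8.65 tilt [-0.0029  0.0024] rows d [ 0.0005 -0.0013  0.0025] t 5.27 F [ 0.1  0.1 -0.4] T [-0.02  0.08  0.01] w 0.0602 0.0 J6 -0.54
```

View pics/s2.png

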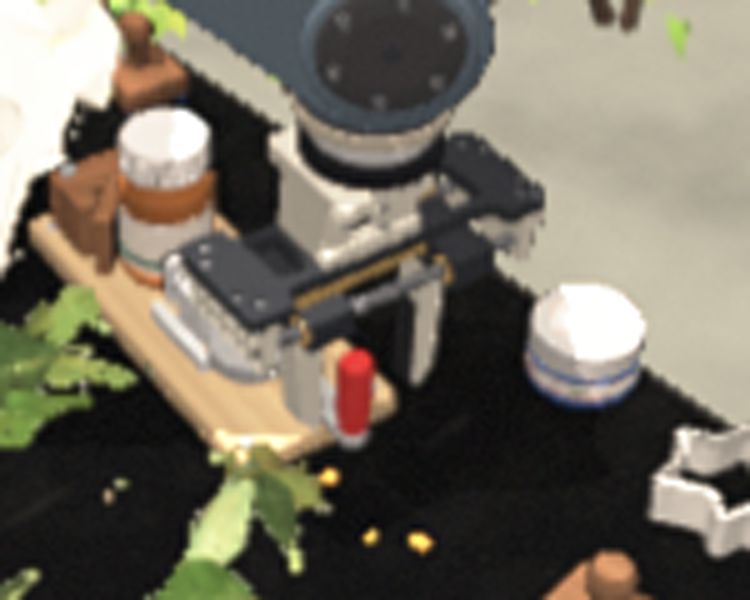

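The handle at crop (356,395) stands between the fingertips at (305,420) and (420,380). I close on it now.

```bash
python3 -m jog '.0 0 0 0 0 0 0;0 0 0 0 0 0 0;0 0 0 0 0 0 0;0 0 0 0 0 0 0;0 0 0 0 0 0 0;0 0 0 0 0 0 0' 20
python3 - <<'E'
from h import *
go([.483,-.341,.076])
E
```

```text
time_s: 5.82
tool_pos: [0.4854, -0.3427, 0.0811]
ee_rot: [2.382, 2.047, 0.0]
force: [-5.2, 0.7, 1.8]
gripper_width: 0.0247
grip_force: 2.5
pos [ 0.4854 -0.3427  0.0811] yaw -8.65 tilt [ 0.0004 -0.0004] rows d [ 0.0013 -0.0027  0.0051] t 5.82 F [-5.2  0.7  1.8] T [-0.02  1.02  0.06] w 0.0247 2.5 J6 -0.54
```

```bash
python3 -m jog '.0 0 0 .003 0 0 0;0 0 0 0 0 0 0;0 0 0 0 0 0 0;0 0 0 0 0 0 0' 20
python3 - <<'E'
from h import *
go([.483,-.341,.076])
E
```

```text
time_s: 6.15
tool_pos: [0.4858, -0.3432, 0.079]
ee_rot: [2.381, 2.046, 0.0]
force: [-2.3, 1.9, 13.2]
gripper_width: 0.0202
grip_force: 20.0
pos [ 0.4858 -0.3432  0.079 ] yaw -8.64 tilt [ 0.0014 -0.0014] rows d [ 0.0017 -0.0031  0.003 ] t 6.15 F [-2.3  1.9 13.2] T [0.17 0.64 0.03] w 0.0202 20.0 J6 -0.54
```

```bash
python3 -m jog '0 .0005 -.01 0 0 0 .1;0 .0005 -.01 0 0 0 .1;0 .0005 -.01 0 0 0 .1;0 .0005 -.01 0 0 0 .1'
python3 - <<'E'
from h import *
go([.399,-.226,.078])
E
```

```text
time_s: 6.48
tool_pos: [0.4493, -0.3289, 0.079]
ee_rot: [2.743, 1.525, 0.004]
force: [8.7, 6.4, 10.2]
gripper_width: 0.0202
grip_force: 20.0
pos [ 0.4493 -0.3289  0.079 ] yaw -31.86 tilt [ 0.0039 -0.0011] rows d [ 0.0608 -0.097   0.0007] t 6.48 F [ 8.7  6.4 10.2] T [ 1.31 -1.25  0.22] w 0.0202 20.0 J6 -0.16
```

Forces are fine, so I continue.

```bash
python3 -m jog '0 .0005 -.01 0 0 0 .1;0 .0005 -.01 0 0 0 .1;0 .0005 -.01 0 0 0 .1;0 .0005 -.01 0 0 0 .1;0 .0005 -.01 0 0 0 .1;0 .0005 -.01 0 0 0 .1'
python3 - <<'E'
from h import *
go([.399,-.226,.078])
E
python3 -m jog '0 .0005 -.01 0 0 0 .1;0 .0005 -.01 0 0 0 .1;0 .0005 -.01 0 0 0 .1;0 .0005 -.01 0 0 0 .1'
python3 - <<'E'
from h import *
go([.399,-.226,.078])
E
```

```text
time_s: 6.98
tool_pos: [0.411, -0.2852, 0.079]
ee_rot: [3.07, 0.646, 0.007]
force: [9.7, 1.0, 6.5]
gripper_width: 0.0203
grip_force: 20.0
pos [ 0.411  -0.2852  0.079 ] yaw -66.23 tilt [ 0.0055 -0.0033] rows d [ 0.0129 -0.059   0.0008] t 6.98 F [9.7 1.  6.5] T [ 0.33 -1.65  0.2 ] w 0.0203 20.0 J6 0.45
time_s: 7.32
tool_pos: [0.4018, -0.2467, 0.079]
ee_rot: [3.138, 0.024, 0.006]
force: [2.7, -4.4, 12.2]
gripper_width: 0.0205
grip_force: 20.0
pos [ 0.4018 -0.2467  0.079 ] yaw -89.12 tilt [ 0.0041 -0.0036] rows d [-0.0024 -0.0208  0.0009] t 7.32 F [ 2.7 -4.4 12.2] T [-0.69 -0.24  0.22] w 0.0205 20.0 J6 0.91
```

```bash
python3 -m jog '0 .0005 -.01 0 0 0 .1;0 .0002 -.006 0 0 0 .06;0 0 0 0 0 0 0'
python3 -c "
from h import *
go([.399,-.226,.078])"
python3 -m jog '0 .0001 -.003 0 0 0 .02;0 0 0 0 0 0 0'
python3 -c "
from h import *
go([.399,-.226,.078])"
```

```text
time_s: 7.57
tool_pos: [0.4023, -0.2297, 0.0789]
ee_rot: [3.132, -0.225, 0.004]
force: [0.1, 3.9, 16.0]
gripper_width: 0.0207
grip_force: 20.0
pos [ 0.4023 -0.2297  0.0789] yaw -98.21 tilt [ 0.0026 -0.002 ] rows d [-0.0038 -0.0032  0.0009] t 7.57 F [ 0.1  3.9 16. ] T [0.64 0.15 0.15] w 0.0207 20.0 J6 1.1
time_s: 7.73
tool_pos: [0.4027, -0.2274, 0.0789]
ee_rot: [3.129, -0.252, 0.004]
force: [-2.2, -0.4, 15.5]
gripper_width: 0.0204
grip_force: 20.0
pos [ 0.4027 -0.2274  0.0789] yaw -99.21 tilt [ 0.0022 -0.0023] rows d [-0.0039 -0.0008  0.0009] t 7.73 F [-2.2 -0.4 15.5] T [0.02 0.53 0.04] w 0.0204 20.0 J6 1.12
```

```bash
for i in 1; do python3 -m jog '0 0 -.003 0 0 0 .01;0 0 0 0 0 0 0'
python3 -c "
from h import *
go([.399,-.226,.078])"; done
python3 -m jog '0 0 -.003 0 0 0 .01;0 0 0 0 0 0 0'
python3 -c "
from h import *
go([.399,-.226,.078])"
```

```text
time_s: 7.9
tool_pos: [0.4031, -0.2253, 0.079]
ee_rot: [3.127, -0.266, 0.004]
force: [-5.8, -7.1, 14.6]
gripper_width: 0.0204
grip_force: 20.0
pos [ 0.4031 -0.2253  0.079 ] yaw -99.74 tilt [ 0.0022 -0.0037] rows d [-0.0039  0.0014  0.0009] t 7.9 F [-5.8 -7.1 14.6] T [-1.22  1.08 -0.04] w 0.0204 20.0 J6 1.13
time_s: 8.07
tool_pos: [0.4033, -0.2248, 0.079]
ee_rot: [3.121, -0.28, 0.005]
force: [-12.5, -28.5, 9.0]
gripper_width: 0.0205
grip_force: 20.0
pos [ 0.4033 -0.2248  0.079 ] yaw -100.24 tilt [ 0.0023 -0.0082] rows d [-0.0041  0.0019  0.001 ] t 8.07 F [-12.5 -28.5   9. ] T [-4.94  2.41 -0.23] w 0.0205 20.0 J6 1.15
```

```bash
python3 -m jog '.045 0 0 0 0 0 0;.045 0 0 0 0 0 0;.045 0 0 0 0 0 0;.045 0 0 0 0 0 0;.045 0 0 -.02 0 0 0;.045 0 0 -.03 0 0 0;.045 0 0 -.04 0 0 0;.045 0 0 -.04 0 0 0'
python3 -m jog '.075 0 -.0 0 0 0 -.12;.075 0 0 0 0 0 -.12;.075 0 0 0 0 0 -.12;.075 0 0 0 0 0 -.12;.075 0 0 0 0 0 -.12;.075 0 0 0 0 0 -.12;.075 0 0 0 0 0 -.12;.075 0 0 0 0 0 -.12'
python3 -m jog '.075 0 0 0 0 0 -.12;.075 0 0 0 0 0 -.12;.075 0 0 0 0 0 -.12;.075 0 0 0 0 0 -.12;.075 0 0 0 0 0 -.12;.075 0 0 0 0 0 0'
python3 - <<'E'
from h import *
I={c:capture(c) for c in("scene","top")}
P={}
for c in I:
    for d in masks_of(c,"cap_top")[:2]:
        p,N=cen(d["region"]);P.setdefault(c,p);print(c,p,N,d["confidence"],atz(c,p,.12))
print(tri(P["scene"],P["top"]))
go([.521,-.1306,.16])
a=np.hstack([cv2.resize(I["scene"][140:260,270:370],None,fx=4,fy=4),cv2.resize(I["top"][150:270,240:340],None,fx=4,fy=4)])
cv2.imwrite("pics/m3.png",a[:,:,::-1])
E
```

```text
time_s: 8.73
tool_pos: [0.4021, -0.22, 0.2086]
ee_rot: [-3.128, 0.282, 0.003]
force: [0.6, -0.7, 0.5]
gripper_width: 0.0456
grip_force: 0.0
time_s: 9.4
tool_pos: [0.4026, -0.2204, 0.2074]
ee_rot: [-2.901, -1.203, 0.0]
force: [0.2, 0.2, -0.3]
gripper_width: 0.0751
grip_force: 0.0
time_s: 9.9
tool_pos: [0.4027, -0.2204, 0.2074]
ee_rot: [-2.417, -2.006, 0.0]
force: [-0.9, -0.5, -0.2]
gripper_width: 0.0749
grip_force: 0.0
scene [301.05524862 180.25966851] 181 0.55 [ 0.51076125 -0.13996537  0.12      ]
scene [416.90984975 248.29048414] 599 0.55 [ 0.54906887 -0.55104675  0.12      ]
top [272.6568915  186.25219941] 341 0.61 [ 0.52170309 -0.1269007   0.12      ]
(array([ 0.52280177, -0.12510287,  0.10531403]), np.float64(0.00014050905398547183))
pos [ 0.4027 -0.2206  0.2075] yaw -11.14 tilt [-0.0001  0.0002] rows d [0.1112 0.0987 0.0475] t 10.1 F [-0.3  0.6  0. ] T [-0.03  0.1  -0.04] w 0.0754 0.0 J6 -0.41
```

View pics/m3.png

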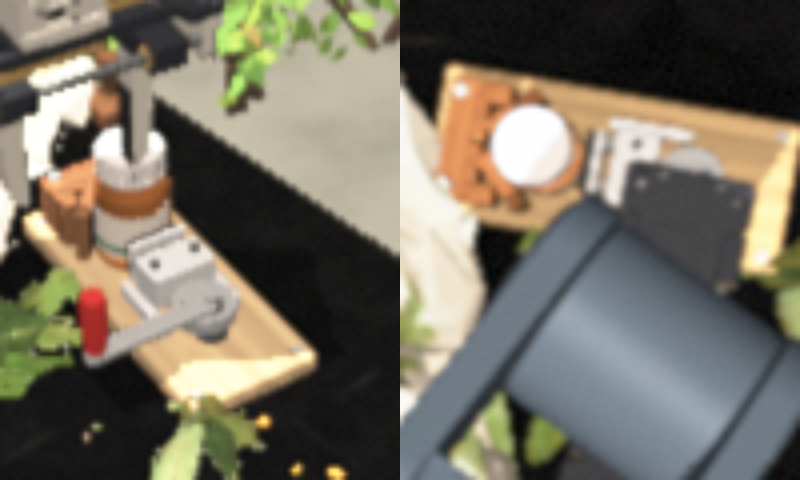

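The lever now points along the clamp's −x (red handle at crop (92,322)), and the jaw is against the jar. The cap is at crop (530,145) in the top view. I refine its centre with a silhouette model.

```bash
cat >> h.py <<'E'
def proj(c,X):
    k=get_calibration(c);Y=np.asarray(X)@np.array(k["R"]).T+np.array(k["t"]);u=Y[:,:2]/Y[:,2:]
    u=u*(1+k["k1"]*(u**2).sum(1,keepdims=True));return u*[k["fx"],k["fy"]]+[k["cx"],k["cy"]]
def capfit(c,m,x0,zt=.122):
    from scipy.optimize import minimize
    a=np.linspace(0,2*np.pi,60);ci=np.c_[np.cos(a),np.sin(a)]*.027
    def hc(v):
        X=np.vstack([np.c_[ci+v,np.full(60,z)] for z in(zt-.022,zt)])
        h=cv2.convexHull(proj(c,X).astype(np.float32));M=cv2.moments(h);return np.array([M["m10"],M["m01"]])/M["m00"],M["m00"]
    p,N=cen(m);r=minimize(lambda v:((hc(v)[0]-p)**2).sum(),x0,method="Nelder-Mead",options=dict(xatol=1e-5,fatol=1e-8));return r.x,hc(r.x)[1],N
E
python3 - <<'E'
from h import *
im=capture("top").astype(int)
for d in masks_of("top","cap")[:2]+masks_of("top","cap_top")[:1]: print(d["confidence"],capfit("top",d["region"],[.522,-.127]))
m=np.zeros((400,640),bool);m[170:204,258:290]=1
m&=(im.min(2)>140)&(np.ptp(im,axis=2)<40);n,l,s,ce=cv2.connectedComponentsWithStats(m.astype(np.uint8));j=1+s[1:,4].argmax()
print(s[j],capfit("top",l==j,[.522,-.127]))
go([.523,-.1265,.16])
E
```

```text
0.7 (array([ 0.52236487, -0.12739915]), 343.04079299606383, 301)
0.59 (array([ 0.52325322, -0.12751121]), 343.0685385535471, 360)
[262 176  21  21 323] (array([ 0.523345  , -0.12549477]), 343.29973056539893, 323)
pos [ 0.4027 -0.2207  0.2076] yaw -11.04 tilt [-0.0001  0.0001] rows d [0.1155 0.1    0.0476] t 10.25 F [-0.2 -0.3  0.1] T [-0.04  0.13 -0.02] w 0.0748 0.0 J6 -0.41
```

```bash
python3 -m jog '.075 .023 .02 0 0 0 0;.075 .023 .02 0 0 0 0;.075 .023 .02 0 0 0 0;.075 .023 .02 0 0 0 0;.075 .0235 .02 0 0 0 0;.075 0 0 0.02 0 0 0;.075 0 0 .02 0 0 0;.075 0 0 0 0 0 0'
python3 - <<'E'
from h import *
go([.523,-.1265,.099])
E
```

```text
time_s: 10.92
tool_pos: [0.5214, -0.1254, 0.1644]
ee_rot: [-2.42, -1.996, 0.005]
force: [-0.0, 0.4, -1.6]
gripper_width: 0.0751
grip_force: 0.0
pos [ 0.5214 -0.1254  0.1644] yaw -10.95 tilt [-0.0052  0.0017] rows d [-0.0008  0.0022  0.0653] t 10.92 F [-0.   0.4 -1.6] T [-0.03  0.11 -0.02] w 0.0751 0.0 J6 -0.13
```

```bash
python3 -m jog '.075 0 0.0005 .025 0 0 0;.075 0 0 .025 0 0 0;.075 0 0 .012 0 0 0;.075 0 0 .006 0 0 0;.075 0 0 0 0 0 0;.075 0 0 0 0 0 0;.075 0 0 0 0 0 0'
python3 - <<'E'
from h import *
go([.523,-.1265,.099])
E
```

```text
time_s: 11.5
tool_pos: [0.524, -0.1267, 0.1009]
ee_rot: [2.422, 1.998, 0.002]
force: [-0.5, 0.5, 0.0]
gripper_width: 0.0751
grip_force: 0.0
pos [ 0.524  -0.1267  0.1009] yaw -10.97 tilt [ 0.0018 -0.0005] rows d [ 0.     -0.001   0.0019] t 11.5 F [-0.5  0.5  0. ] T [-0.06  0.09 -0.03] w 0.0751 0.0 J6 -0.13
```

```bash
python3 -m jog '.062 0 0 .005 0 0 0;.05 0 0 0 0 0 0;.05 0 0 0 0 0 0;.05 0 0 0 0 0 0;.05 0 0 0 0 0 0;.05 0 0 0 0 0 0' 5
python3 - <<'E'
from h import *
go([.523,-.1265,.0955])
E
```

```text
time_s: 12.0
tool_pos: [0.5236, -0.1265, 0.0948]
ee_rot: [2.423, 1.999, 0.001]
force: [2.0, -0.6, -0.5]
gripper_width: 0.0541
grip_force: 5.0
pos [ 0.5236 -0.1265  0.0948] yaw -10.94 tilt [ 0.0007 -0.0002] rows d [-0.0001 -0.0006 -0.0007] t 12.0 F [ 2.  -0.6 -0.5] T [-0.09 -0.18  0.01] w 0.0541 5.0 J6 -0.13
```

```bash
python3 -m jog '.04 0 0 -.001 0 0 0;.04 0 0 0 0 0 0;.04 0 0 0 0 0 0;.04 0 0 0 0 0 0' 52
python3 - <<'E'
from h import *
go([.523,-.1265,.0955])
E
python3 -m jog '.04 0 0 -.0002 0 0 -.08;.04 0 0 -.0002 0 0 -.08;.04 0 0 -.0002 0 0 -.08;.04 0 0 0 0 0 0'
python3 - <<'E'
from h import *
go([.523,-.1265,.0955])
E
```

```text
time_s: 12.33
tool_pos: [0.5235, -0.1265, 0.0951]
ee_rot: [2.423, 1.999, 0.0]
force: [5.4, -0.7, -9.8]
gripper_width: 0.0529
grip_force: 52.0
pos [ 0.5235 -0.1265  0.0951] yaw -10.95 tilt [ 0.0004 -0.0001] rows d [-0.0001 -0.0005 -0.0004] t 12.33 F [ 5.4 -0.7 -9.8] T [-0.27 -0.96  0.03] w 0.0529 52.0 J6 -0.13
time_s: 12.67
tool_pos: [0.5227, -0.1263, 0.0955]
ee_rot: [-2.161, -2.278, 0.001]
force: [2.1, -0.8, -9.7]
gripper_width: 0.0531
grip_force: 52.0
pos [ 0.5227 -0.1263  0.0955] yaw 3.02 tilt [-0.0017  0.0004] rows d [-0.0002  0.0003  0.    ] t 12.67 F [ 2.1 -0.8 -9.7] T [-0.12 -0.24  0.43] w 0.0531 52.0 J6 -0.38
```

```bash
python3 -m jog '.04 0 0 0 0 0 -.08;.04 0 0 -.0001 0 0 -.08;.04 0 0 -.0002 0 0 -.08;.04 0 0 -.0002 0 0 -.08;.04 0 0 0 0 0 0'
python3 - <<'E'
from h import *
go([.523,-.1265,.0955])
for c in("scene","top"):
    I=capture(c)
    for d in masks_of(c,"cap_top")[:1]: print(c,cen(d["region"]))
E
```

```text
time_s: 13.08
tool_pos: [0.5223, -0.1262, 0.0961]
ee_rot: [-1.773, -2.59, 0.001]
force: [-1.7, 1.0, -8.4]
gripper_width: 0.0526
grip_force: 52.0
pos [ 0.5223 -0.1262  0.0961] yaw 21.21 tilt [-0.0025  0.0006] rows d [-0.0005  0.0006  0.0006] t 13.08 F [-1.7  1.  -8.4] T [-0.05  0.27  0.36] w 0.0526 52.0 J6 -0.69
scene (array([304.57575758, 177.88636364]), 132)
```

```bash
python3 -m jog '.04 0 0 -.0002 0 0 -.08;.04 0 0 -.0002 0 0 -.08;.04 0 0 -.0002 0 0 -.08;.04 0 0 -.0002 0 0 -.08;.04 0 0 0 0 0 0'
python3 -c "
from h import *
go([.523,-.1265,.0955])"
python3 -m jog '.04 0 0 -.0002 0 0 -.08;.04 0 0 -.0002 0 0 -.08;.04 0 0 0 0 0 -.08;.04 0 0 0 0 0 0;.04 0 0 0 0 0 0'
python3 -c "
from h import *
go([.523,-.1265,.0955])"
```

```text
time_s: 13.7
tool_pos: [0.523, -0.1262, 0.0973]
ee_rot: [-1.338, -2.841, -0.0]
force: [-2.7, 0.0, -7.5]
gripper_width: 0.0527
grip_force: 52.0
pos [ 0.523  -0.1262  0.0973] yaw 39.55 tilt [-0.0008  0.0004] rows d [-0.0002 -0.0002  0.0018] t 13.7 F [-2.7  0.  -7.5] T [-0.03  0.49  0.14] w 0.0527 52.0 J6 -1.01
time_s: 14.12
tool_pos: [0.5237, -0.1267, 0.0985]
ee_rot: [0.998, 2.977, -0.0]
force: [-4.5, -1.8, 1.5]
gripper_width: 0.0529
grip_force: 52.1
pos [ 0.5237 -0.1267  0.0985] yaw 52.93 tilt [ 0.0011 -0.0007] rows d [ 0.0007 -0.0002  0.003 ] t 14.12 F [-4.5 -1.8  1.5] T [-0.25  0.61 -0.03] w 0.0529 52.1 J6 -1.25
```

```bash
python3 -m jog '.04 0 0 0 0 0 -.05;.04 0 0 0 0 0 -.04;.04 0 0 0 0 0 0;.04 0 0 -.001 0 0 0;.04 0 0 -.001 0 0 0;.04 0 0 -.001 0 0 0;.04 0 0 0 0 0 0'
python3 -c "
from h import *
go([.523,-.1265,.1255])"
```

```text
time_s: 14.7
tool_pos: [0.5236, -0.1265, 0.1013]
ee_rot: [0.858, 3.022, -0.0]
force: [-2.7, -1.2, -0.2]
gripper_width: 0.0536
grip_force: 52.1
pos [ 0.5236 -0.1265  0.1013] yaw 58.3 tilt [ 0.0006 -0.0003] rows d [ 0.0005 -0.0003 -0.0242] t 14.7 F [-2.7 -1.2 -0.2] T [-0.16  0.41 -0.03] w 0.0536 52.1 J6 -1.34
```

Free: no vertical force. I raise it gently.

```bash
python3 -m jog '.04 0 0 -.002 0 0 0;.04 0 0 -.002 0 0 0;.04 0 0 -.002 0 0 0;.04 0 0 -.002 0 0 0;.04 0 0 -.002 0 0 0;.04 0 0 -.002 0 0 0;.04 0 0 -.002 0 0 0;.04 0 0 -.002 0 0 0'
python3 -m jog '.04 0 0 -.002 0 0 0;.04 0 0 -.002 0 0 0;.04 0 0 -.002 0 0 0;.04 0 0 -.002 0 0 0;.04 0 0 0 0 0 0;.04 0 0 0 0 0 0;.04 0 0 0 0 0 0'
python3 - <<'E'
from h import *
go([.5235,-.1265,.1255])
I={c:capture(c) for c in("scene","top")}
a=cv2.resize(I["scene"][140:240,260:380],None,fx=6,fy=6,interpolation=cv2.INTER_CUBIC)
cv2.imwrite("pics/s4.png",a[:,:,::-1])
for z in(.100,.105,.11,.13,.152):
    print(z,proj("scene",np.array([[.5235,-.1265,z]])))
for c in I:
  for n in("cap_top","jar_mouth","jar"):
    print(c,n,[(cen(d["region"])[0].round(1),d["confidence"]) for d in masks_of(c,n)[:2]],[np.round(d["position"],3) for d in look_for(c,n)[:2]])
E
```

```text
time_s: 15.37
tool_pos: [0.5234, -0.1264, 0.1172]
ee_rot: [0.856, 3.023, -0.0]
force: [-0.2, -0.4, -0.6]
gripper_width: 0.0532
grip_force: 52.1
time_s: 15.95
tool_pos: [0.5233, -0.1264, 0.1249]
ee_rot: [-0.856, -3.023, 0.0]
force: [-0.2, 1.2, -0.1]
gripper_width: 0.053
grip_force: 52.1
pos [ 0.5233 -0.1264  0.1249] yaw 58.38 tilt [-0.0001 -0.    ] rows d [-0.0002  0.0001 -0.0006] t 15.95 F [-0.2  1.2 -0.1] T [-0.01 -0.03 -0.02] w 0.053 52.1 J6 -1.34
0.1 [[301.58739783 181.74717749]]
0.105 [[301.54806072 180.45620502]]
0.11 [[301.50856898 179.15906399]]
0.13 [[301.34904298 173.90807514]]
0.152 [[301.1706471  168.01445541]]
scene cap_top [(array([301.2, 190.8]), 0.52), (array([300.4, 172.9]), 0.43)] []
scene jar_mouth [(array([301.1, 190.9]), 0.73), (array([416.4, 248. ]), 0.3)] [array([ 0.507, -0.143,  0.085])]
scene jar [(array([301.4, 191.2]), 0.87)] [array([ 0.515, -0.163,  0.055])]
top cap_top [] []
top jar_mouth [] []
top jar [(array([407.9, 197.9]), 0.44)] []
```

View pics/s4.png

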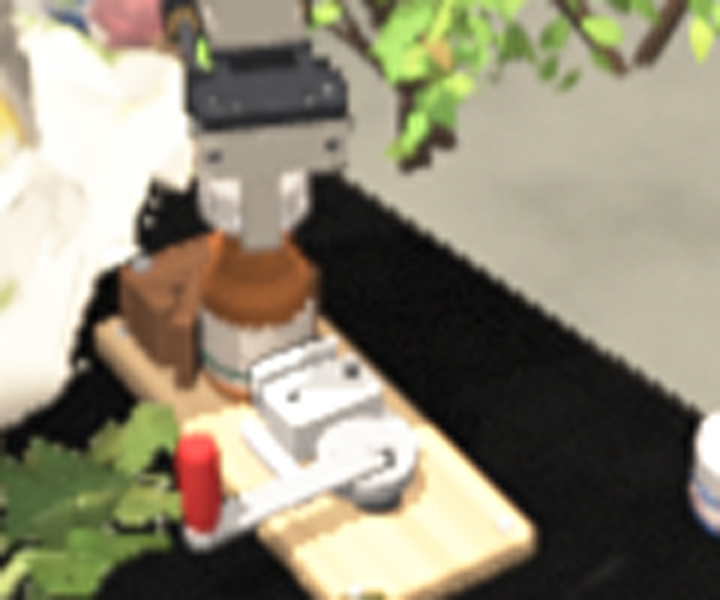

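Run:
```python
from h import *
a=np.linspace(0,2*np.pi,720);ci=np.c_[np.cos(a),np.sin(a)]*.027+[.5233,-.1264]
im=capture("scene").astype(int)
for z in(.126,.13,.134):
    q=proj("scene",np.c_[ci,np.full(720,z)])
    print(z,[round(max(q[abs(q[:,0]-x)<.6,1]),1) for x in(295,297,299,308)],"xr",q[:,0].min(),q[:,0].max())
for x in(295,297,299,308): print(x,[(y,tuple(im[y,x])) for y in range(174,184)])
```

```text
0.126 [np.float64(179.3), np.float64(180.0), np.float64(180.3), np.float64(178.8)] xr 292.40409436153163 310.20998162422234
0.13 [np.float64(178.2), np.float64(178.9), np.float64(179.3), np.float64(177.8)] xr 292.35458552393385 310.1949614711793
0.134 [np.float64(177.2), np.float64(177.9), np.float64(178.2), np.float64(176.7)] xr 292.304919736594 310.17989522025346
295 [(174, (np.int64(178), np.int64(167), np.int64(158))), (175, (np.int64(183), np.int64(171), np.int64(160))), (176, (np.int64(171), np.int64(160), np.int64(151))), (177, (np.int64(125), np.int64(118), np.int64(111))), (178, (np.int64(117), np.int64(84), np.int64(63))), (179, (np.int64(190), np.int64(112), np.int64(63))), (180, (np.int64(211), np.int64(124), np.int64(70))), (181, (np.int64(198), np.int64(117), np.int64(67))), (182, (np.int64(180), np.int64(110), np.int64(65))), (183, (np.int64(168), np.int64(102), np.int64(59)))]
297 [(174, (np.int64(189), np.int64(176), np.int64(165))), (175, (np.int64(191), np.int64(178), np.int64(167))), (176, (np.int64(192), np.int64(180), np.int64(170))), (177, (np.int64(201), np.in
[... 708 characters left out ...]
int64(49))), (181, (np.int64(122), np.int64(75), np.int64(44))), (182, (np.int64(131), np.int64(78), np.int64(43))), (183, (np.int64(126), np.int64(74), np.int64(40)))]
308 [(174, (np.int64(171), np.int64(159), np.int64(150))), (175, (np.int64(189), np.int64(176), np.int64(165))), (176, (np.int64(197), np.int64(183), np.int64(173))), (177, (np.int64(156), np.int64(145), np.int64(138))), (178, (np.int64(114), np.int64(90), np.int64(77))), (179, (np.int64(97), np.int64(60), np.int64(37))), (180, (np.int64(102), np.int64(62), np.int64(35))), (181, (np.int64(146), np.int64(86), np.int64(47))), (182, (np.int64(152), np.int64(89), np.int64(48))), (183, (np.int64(136), np.int64(80), np.int64(44)))]
```

The cap's lower edge measures about z = 0.13, which is 2 cm above the rim.

```bash
python3 -c "
from cell import *
print(hand_in())"
```

```text
the job is handed in; nothing more can be done
None
```

The job is handed in at about 16 s of the 48 s limit: lever shut at its stop, cap turned about 69° until the thread let go, then lifted straight up and held level, centred about 2 cm above the rim. The jar turning or rising was not measured separately, but the forces stayed low.

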